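# Press a caliper piston home with a one-hand bar clamp

### The job

Use the one-hand bar clamp set over the brake caliper half to press the piston fully home: run the clamp's head up to the piston, pump the trigger, and stop when it goes stiff - never lean on any part of the clamp with more than 35 N or touch the piston yourself. Then press the release lever back and draw the head at least 4 cm away from the piston, leaving trigger and release lever at rest and everything else on the bench where it is.

Things in the scene. Friction and masses are not known exactly. Their poses are not given: they have to be found in the camera images.
- jig: Set-up, fixed to the table: plywood board 410 x 150 mm, 18 mm thick, with a brake caliper half at one end and a one-hand bar clamp laid over it. Origin: centre of the board's underside, on the table. x runs level along the clamp's bar towards the caliper, y across, z up; x and z below are in this frame. Clamp and bore lie at y = 0.
- bar_top (a point): Middle of the top edge of the clamp's steel bar (7 mm thick, level, z = 135 to 155 mm). The bar runs from the black fixed jaw behind the caliper (x = 162 to 196 mm, z up to 163 mm) to a wooden cradle at x = -176 mm (z up to 157 mm).
- caliper_face (a point): Centre of the bore in the mating face of the caliper half (x = 110 mm, z = 63 mm). The aluminium casting is 52 mm deep, 126 mm wide over its ears, z up to 98 mm, its nipple up to 123 mm.
- head (a joint): The clamp's sliding head: m along the bar from fully back (0) towards the caliper; its pad meets a fully home piston at 0.092. By hand it runs forward with 4 to 12 N, clicking over ratchet teeth 5 mm apart (from about 0.043 on); backwards the ratchet holds it unless the release lever is pressed. Black housing 148 mm long (10 to 158 mm behind the pad's face), 34 mm wide, top z = 172 mm.
- grip_back (a point): Middle of the flat back (-x) face of the head's upright grip, z = 200 mm. The grip is 22 mm deep, 28 mm wide, z = 172 to 236 mm, with a 12 mm high collar at its foot reaching 6 mm behind this face and a cap overhanging it 3 mm. Behind it, to the release lever's tab, is a 38 mm gap that closed fingers enter from above to push the head forward.
- pad_face (a point): Centre of the moving jaw's rubber-faced pad (36 mm across, faces +x, z = 63 mm). The pad is springy, about 22 N per mm.
- piston (a joint): How far the caliper's resin piston stands out from fully home, m (9 to 21 mm at the start): 0 is home, on the bottom of its bore. Tight in its seal: about 34 N at the pad moves it, more than may be put on the head by hand, and it stays where it is left.
- piston_face (a point): Centre of the piston's flat outer end (42 mm across, faces -x towards the pad), z = 63 mm; when home it stands 3 mm proud of the casting.
- trigger (a joint): The clamp's trigger, rad: 0 at rest (leaning 0.33 towards the caliper), 0.66 at its end stop. Its level axis lies across the bar at z = 137 mm; a light spring returns it. The first 0.2 (up to 0.36 on a first stroke) only finds a tooth, then it drives the head 19 mm per rad. The ratchet keeps 5 mm, one tooth, of each full stroke (0.58 or more).
- trigger_bar (a point): Centre of the trigger's round cross bar (16 mm thick, 26 mm long, across the clamp), z = 210 mm at rest, 214 upright; in front (+x) of the grip. Push its +x side towards -x; full stroke 50 mm. 15 to 24 N, rubbing included, moves the piston; once home and latched it climbs 2 N per mm, stiff (25 N) at 0.25 to 0.35 rad. Over 35 N strains the clamp. In front of it all is free above z = 172 mm.
- release (a joint): The clamp's release lever, rad: 0 at rest with its toe in the ratchet, 0.32 fully pressed. Pressing it back (towards -x) lifts the toe clear by about 0.1; pressed on against its stop it draws the whole head back along the bar. Takes 2 to 10 N at the tab. Sprung: drops back when let go.
- release_tab (a point): Middle of the front (+x) face of the release lever's upright tab (26 mm wide, 6 mm thick, z = 172 to 215 mm) at z = 198 mm, at the rear of the head behind the grip. It turns about a level axis across the bar 48 mm below and 10 mm behind this point.
- bearing_cap: loose bystander: aluminium main-bearing cap, a half-round bridge about 105 x 22 mm, 34 mm high
- bearing_cap2: loose bystander: a second bearing cap like the first
- spray_can: loose bystander: spray can, 64 mm across, 190 mm high
- grease_jar: loose bystander: squat white jar, 68 mm across, 65 mm high
- brake_pad: loose bystander: old brake pad lying flat, about 122 x 42 mm, 13 mm high
- spanner: loose bystander: steel spanner, 190 mm long, lying flat
- socket: loose bystander standing on the jig's board beside the clamp: steel socket, 25 mm across, 36 mm high
- piston_seal: loose bystander lying on the jig's board beside the clamp: rubber ring, 47 mm across, 6 mm high

How it is judged:
By the outcome, as a careful person would: the job done as asked, in the order asked, and still so for the second after the job is handed in, with the robot touching nothing.
It also fails if it takes over 72 s, if anything falls off the work surface, if the arm or the gripper's body presses on something with over 40 N, if the wrist force passes 120 N, or if a joint passes its speed limit or range.

### The arm

A 6-joint arm with a two-finger parallel gripper is mounted at the origin on the work surface. World frame = base frame: x ahead of the robot, y to its left, z up, the work surface at z = 0. Lengths are in m, angles in rad, forces in N, time in s.
With the tool pointing down it reaches from about 0.3 to 0.75 m from the base axis. Payload 8.5 kg.
Tool frame: the origin (TCP) lies midway between the tips of the shut fingers; the grasp point (between the pads) lies 19 mm behind it (robot.grip_depth is the distance from the TCP to the grasp point, in m); z points along the fingers, y is the line along which they close (so a half turn about z gives the same grasp; the last joint's range is limited). The gripper opens to 88 mm and grips with 3 to 60 N. Pads are 18 mm wide; open, the fingers measure 123 mm over their backs; the gripper's body (75 mm by 187 mm) begins 45 mm behind the grasp point.
Start: joints at [1.048, 0.381, 1.297, -0, 1.464, -0.215], TCP at [0.167, 0.524, 0.239] pointing down, gripper open.
Joint ranges: [-3.11, 3.11], [-0.89, 2.33], [0.22, 2.48], [-1.42, 4.56], [0.17, 2.85], [-2.88, 2.88]. Speed limits (rad/s): [2.39, 2.39, 3.14, 3.14, 3.14, 3.14].

### API

Orientations are given as a unit quaternion [x, y, z, w].
In Python, from bench import robot gives the robot as it stands.
- The arm moves only by the tool jog_arm, never from a script. Its argument "steps" is a list that holds one entry, the list of rows, each a list of 6 numbers: the shift along the tool's x, y, z each as a share of 0.4 m, from -1 to 1, then the turn, a rotation vector about the tool's x, y, z each as a share of pi rad, from -1 to 1. A call has 1 to 12 rows; each row is the pose to reach, as a shift and turn from the pose commanded when the call began, along the tool's axes at that moment, turning the shorter way round; what a row does not reach only later rows make up. A row lasts 1/10 s, in which the tool goes at most 50 mm and 8.59 degrees, less where a joint would pass 70% of its speed; a pose out of reach is approached as far as the arm can. A call with a number of a shift or a turn outside -1 to 1 is refused whole. A call with a gripper value outside its range is refused whole. "grip" is the closure in counts, from 0 (fully open) to 255 (shut), set as the call begins (left out, the last holds). The fingers move at their own pace and stop on an object; "grip_force" is the grip in N (left out, the last holds). Time passes only in rows, so rows that repeat a pose let the fingers close. It gives the time, the measured TCP pose, the force, the opening and the grip force at its end, in the units of the state.
- robot.read_state(): the state, without advancing time (a new reading comes with each control period).
- robot.get_image(name): name is "side" or "top" or "wrist"; returns the picture (480x640x3 uint8, blue, green, red); there is no depth.
- robot.calibration(name): a dict with "K" (3x3 intrinsics, pixels), "world_from_camera" (4x4, takes a point from camera to world coordinates); the wrist camera has in their place "hand_eye" (4x4, takes a point from camera to tool coordinates, whose origin is the TCP and whose axes are the flange's). Camera axes: x right, y up, looking along -z (the intrinsics and any distortion apply to the point x, -y, -z); pixel columns grow to the right and rows downward; lengths in m; the calibration is good to about 2 mm. A picture is of the moment at which its call begins: read the wrist's pose just before it. calibration takes no time and is no camera call.
- robot.finish_job(): hands the job in; it is judged then, once.
The state is a dict: "time_s": time; "qpos": joint angles; "joint_velocities": joint speeds; "tau": joint torques, N m; "ee_pos": TCP position; "ee_rot": TCP orientation; "contact_force": force on the tool from outside, world axes, zero at the start; "torque": the same for the moment, N m; "opening": finger opening in m; "gripper_force": force on a finger pad.
Only numpy, scipy, OpenCV 4.12 (cv2) and the standard library are available. Lean on these libraries where they do the work, as an engineer would, in place of code of your own. Each camera call takes 0.05 s, during which the arm holds its last target. There are 200 camera calls.

## Working session

There is one attempt and no reset: what is moved stays moved. The work goes in short steps, Python scripts to look and compute and a tool call to move; the robot and the scene stay as the last step left them, time stands still between calls to the robot, and variables do not carry over. Pictures are saved under pics/ and viewed, at most 10 in all, crops included, and the job is handed in when it is done.

Besides the shell and the picture viewer there is one more tool, called after "Call:" as name([rows], argument=value, ...), one row to a line, values as JSON. jog_arm: Moves the arm, as the interface text tells. Its arguments: {"type":"object","properties":{"steps":{"type":"array"},"grip":{"type":"number"},"grip_force":{"type":"number"}},"required":["steps"]}

```bash
mkdir -p pics; cat > h.py <<'E'
import numpy as np,cv2
from bench import robot
from scipy.spatial.transform import Rotation as R
def cam(n):
    c=robot.calibration(n);K=np.array(c["K"])
    if n=="wrist":
        s=robot.read_state();T=np.eye(4);T[:3,:3]=R.from_quat(s["ee_rot"]).as_matrix();T[:3,3]=s["ee_pos"]
        M=T@np.array(c["hand_eye"])
    else: M=np.array(c["world_from_camera"])
    return K,M,c
def ray(K,M,u,v):
    d=np.linalg.inv(K)@[u,v,1];d=np.array([d[0],-d[1],-d[2]])
    return M[:3,3],M[:3,:3]@d
def onz(K,M,u,v,z):
    o,d=ray(K,M,u,v);return o+d*(z-o[2])/d[2]
def proj(K,M,p):
    q=np.linalg.inv(M)@np.append(p,1);q=K@[q[0],-q[1],-q[2]];return q[:2]/q[2]
E
python3 - <<'E'
from h import *
s=robot.read_state();print(s)
for n in("top","side"):
    im=robot.get_image(n);cv2.imwrite(f"pics/{n}0.png",im);K,M,c=cam(n);print(n,K,M,[k for k in c])
E
```

```text
{'time_s': 0.0, 'qpos': array([ 1.04769394e+00,  3.81199745e-01,  1.29826907e+00, -2.47765352e-05,
        1.46355295e+00, -2.15295859e-01]), 'joint_velocities': array([-2.49423646e-04, -4.45077660e-08,  1.01475018e-03,  1.54945141e-04,
        9.09385174e-05,  8.37659162e-04]), 'tau': array([ 7.46990572e-04, -4.37921441e+01, -2.24564230e+01,  7.13861897e-02,
        3.51549173e-02, -1.34243232e-04]), 'ee_pos': array([0.16649813, 0.52390402, 0.23813294]), 'ee_rot': array([ 1.53295060e-01,  9.88180203e-01, -6.70847259e-04, -2.46373028e-04]), 'contact_force': array([0.85149159, 0.51748887, 0.24469654]), 'torque': array([-0.07248134,  0.07595327, -0.00042886]), 'gripper_force': 0.0, 'opening': 0.08804360344790767}
top [[583.64646843   0.         322.89947303]
 [  0.         583.64646843 233.33917899]
 [  0.           0.           1.        ]] [[ 0.01882531  0.98009635 -0.1976278   0.2431685 ]
 [-0.99970932  0.02142961  0.01104729  0.00625417]
 [ 0.01506249  0.19736238  0.98021488  1.72494847]
 [ 0.          0.          0.          1.        ]] ['K', 'world_from_camera']
side [[448.04729053   0.         325.18198885]
 [  0.         448.04729053 237.25259349]
 [  0.           0.           1.        ]] [[ 9.99602956e-01 -2.43453705e-04 -2.81757350e-02  5.19639822e-01]
 [-1.95024294e-02  7.15753372e-01 -6.98080773e-01 -7.51681504e-01]
 [ 2.03368277e-02  6.98353099e-01  7.15464439e-01  8.82215033e-01]
 [ 0.00000000e+00  0.00000000e+00  0.00000000e+00  1.00000000e+00]] ['K', 'world_from_camera']
```

View pics/top0.png

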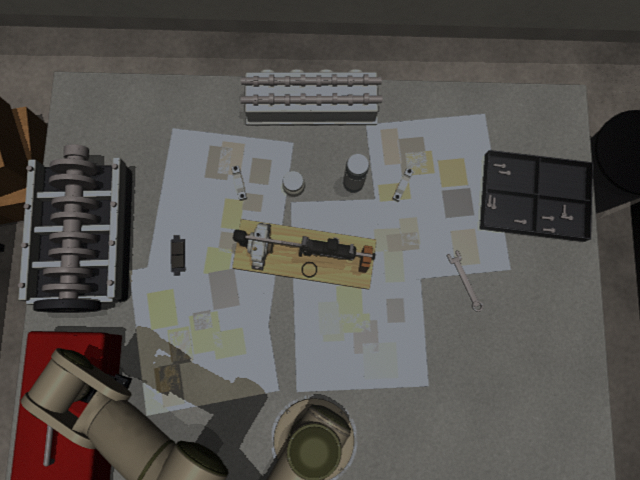

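View pics/side0.png

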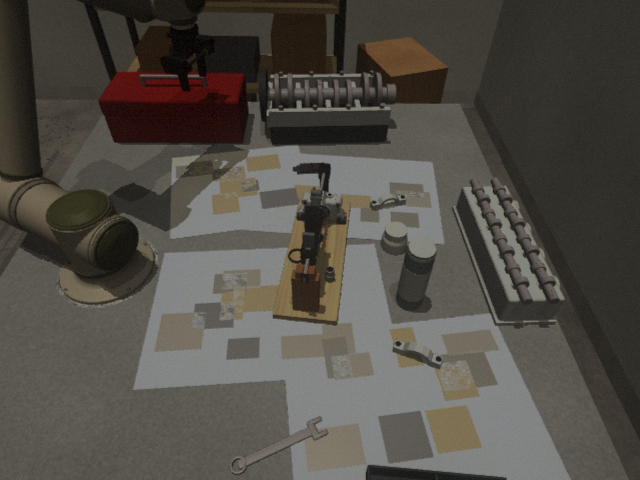

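The top view shows the board at about (233–378, 219–289), with the caliper at its left end (world +y), the black head at about (325,246) and the cradle at (367,257). The side view shows the cradle in front at (306,290) and the caliper behind it at (320,205). Next I'll measure the board and enlarge the crops.

```bash
python3 - <<'E'
from h import *
im=cv2.imread("pics/top0.png");K,M,c=cam("top")
hsv=cv2.cvtColor(im,cv2.COLOR_BGR2HSV)
print(hsv[275,270],hsv[245,240],hsv[260,345],hsv[250,215])
m=cv2.inRange(hsv,(10,70,90),(28,255,255));m[:, :228]=0;m[:,385:]=0;m[:212]=0;m[295:]=0
m=cv2.morphologyEx(m,cv2.MORPH_OPEN,np.ones((3,3)))
n,l,st,_=cv2.connectedComponentsWithStats(m)
big=np.zeros_like(m)
for i in range(1,n):
    if st[i,4]>80: big[l==i]=255
pts=cv2.findNonZero(big);hull=cv2.convexHull(pts)
W=np.array([onz(K,M,*p[0],0.018)[:2] for p in hull],np.float32)
r=cv2.minAreaRect(W*1000);print(r);print(cv2.boxPoints(r))
crop=cv2.resize(im[205:300,225:385],None,fx=5,fy=5,interpolation=cv2.INTER_CUBIC);cv2.imwrite("pics/topc.png",crop)
s=cv2.imread("pics/side0.png");cv2.imwrite("pics/sidec.png",cv2.resize(s[150:330,265:385],None,fx=3.3,fy=3.3,interpolation=cv2.INTER_CUBIC))
E
```

```text
[108  24 140] [18 80 54] [ 19 105 122] [ 32  59 130]
((526.1470947265625, 42.15388488769531), (409.18707275390625, 148.9068145751953), 82.40283203125)
[[ 425.29846 -150.80046]
 [ 572.8982  -170.48705]
 [ 626.9957   235.10823]
 [ 479.396    254.79482]]
```

View pics/topc.png

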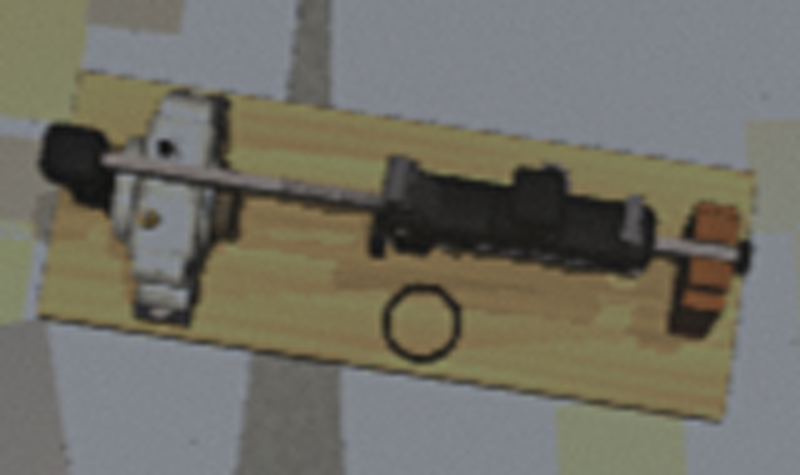

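The crop shows, left to right, the caliper, the bar, the trigger's grey bar at about (402,190), the black grip top at (540,190), and the grey release tab at (635,222). Next I'll convert these to jig coordinates.

```bash
cat >> h.py <<'E'
C=np.array([.52615,.04215]);X=np.array([54.1,405.6]);X/=np.hypot(*X);Y=np.array([-X[1],X[0]])
def jig(p): d=np.asarray(p)[:2]-C;return np.round([1000*d@X,1000*d@Y],1)
def world(x,y): return C+X*x/1000+Y*y/1000
E
python3 - <<'E'
from h import *
K,M,c=cam("top")
f=lambda a,b,z:jig(onz(K,M,225+a/5-.4,205+b/5-.4,z))
for n,a,b,z in [("jawback",45,150,.163),("barmid at cal",250,183,.155),("bar rear",675,247,.155),("trigL",388,180,.212),("trigR",418,185,.212),("trigtop",402,157,.212),("gripL",516,190,.236),("gripR",566,190,.236),("griptop",540,168,.236),("gripbot",540,212,.236),("tabL",626,220,.215),("tabR",644,222,.215),("tabtop",635,198,.215),("tabbot",635,245,.215),("houseR",655,245,.172),("houseL",372,235,.172),("cradle far",745,255,.155)]: print(n,f(a,b,z))
E
```

```text
jawback [190.9   2.1]
barmid at cal [78.5  1.6]
bar rear [-156.3    1.1]
trigL [ 1.4 -1.2]
trigR [-14.6  -0.9]
trigtop [ -3.9 -14.5]
gripL [-66.2  -1.8]
gripR [-91.9  -5.7]
griptop [-76.8 -15.2]
gripbot [-80.2   7.8]
tabL [-125.6    1.3]
tabR [-135.1    0.9]
tabtop [-128.6  -11.1]
tabbot [-132.2   13.7]
houseR [-144.5    4.6]
houseL [ 7.1 22.6]
cradle far [-194.6   -0.4]
```

View pics/sidec.png

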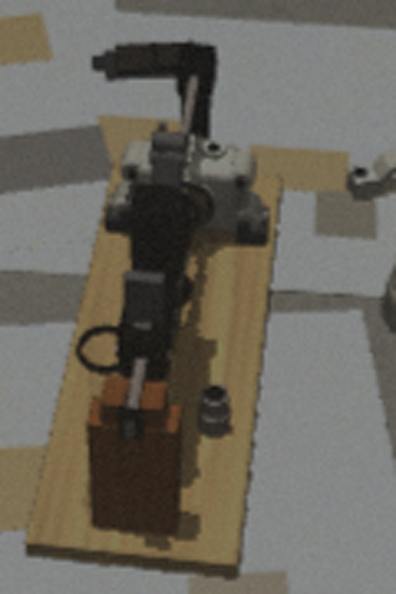

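Everything agrees with the given sizes: grip back at x ≈ -88 mm, tab front at x ≈ -126 mm, trigger bar at x ≈ -6.5 mm, pad face at about +14 mm, and head at about 0. Next is a move to above the gap.

```bash
cat >> h.py <<'E'
def goto(x,y,z):
    "shift (mm and shares) and turn to reach jig (x,y) mm, z mm, tool x along jig x"
    s=robot.read_state();A=R.from_quat(s["ee_rot"])
    t=np.append(world(x,y),z/1000)
    B=R.from_matrix(np.array([[X[0],-Y[0],0],[X[1],-Y[1],0],[0,0,-1]]))
    d=A.inv().apply(t-s["ee_pos"]);print("shares",np.round(d/.4,4),"turn",np.round((A.inv()*B).as_rotvec()/np.pi,4),"now",jig(s["ee_pos"]),s["ee_pos"][2],s["time_s"],s["contact_force"])
E
python3 -c "
from h import *
goto(-107,0,300)"
```

```text
shares [-1.2684 -1.139  -0.1534] turn [-4.000e-04  2.000e-04  4.442e-01] now [430.  420.2] 0.23819255548998672 0.1 [ 0.2468308  -0.49355175  0.62241817]
```

Call:
jog_arm([
  [[-0.05,-0.05,-0.1,0,0,0.05],[-0.64,-0.57,-0.154,0,0,0.444],[-0.64,-0.57,-0.154,0,0,0.444],[-0.64,-0.57,-0.154,0,0,0.444],[-0.64,-0.57,-0.154,0,0,0.444],[-0.64,-0.57,-0.154,0,0,0.444],[-0.64,-0.57,-0.154,0,0,0.444],[-0.64,-0.57,-0.154,0,0,0.444],[-0.64,-0.57,-0.154,0,0,0.444],[-0.64,-0.57,-0.154,0,0,0.444],[-0.64,-0.57,-0.154,0,0,0.444]],
], grip=255, grip_force=20)

```text
time_s: 1.2
ee_pos: [0.3415, 0.2291, 0.3001]
ee_rot: [0.752, 0.659, -0.0, -0.0]
contact_force: [-0.3, -0.1, 0.7]
opening: 0.0025
gripper_force: 0.0
```

```bash
python3 -c "
from h import *
goto(-107,0,300)"
```

```text
shares [-6.697e-01  5.194e-01  2.000e-04] turn [-0.0002  0.0001  0.    ] now [160.9 207.8] 0.3001467952649286 1.2 [-0.25915656 -0.09765491  0.669838  ]
```

Call:
jog_arm([
  [[-0.67,0.52,0,0,0,0],[-0.67,0.52,0,0,0,0],[-0.67,0.52,0,0,0,0],[-0.67,0.52,0,0,0,0],[-0.67,0.52,0,0,0,0],[-0.67,0.52,0,0,0,0],[-0.67,0.52,0,0,0,0],[-0.67,0.52,0,0,0,0],[-0.67,0.52,0,0,0,0]],
])

```text
time_s: 2.1
ee_pos: [0.5124, -0.0639, 0.2998]
ee_rot: [0.752, 0.659, -0.0, -0.001]
contact_force: [-0.6, 0.1, 0.5]
opening: 0.0003
gripper_force: 0.0
```

```bash
python3 - <<'E'
from h import *
goto(-107,0,300)
s=robot.get_image("wrist");cv2.imwrite("pics/w1.png",s)
K,M,c=cam("wrist")
for n,x,y,z in [("gripback",-88,0,.236),("tab",-126,0,.215),("tcp",-107,0,.236)]: print(n,proj(K,M,np.append(world(x,y),z)))
E
```

```text
shares [-0.0001 -0.0011 -0.0006] turn [-0.0004 -0.0001  0.0003] now [-106.9   -0.4] 0.2997530166221438 2.1 [-0.60528362  0.12632301  0.47056809]
gripback [316.67184405 226.17925677]
tab [316.49100354 275.75090236]
tcp [316.58281217 258.53197642]
```

View pics/w1.png

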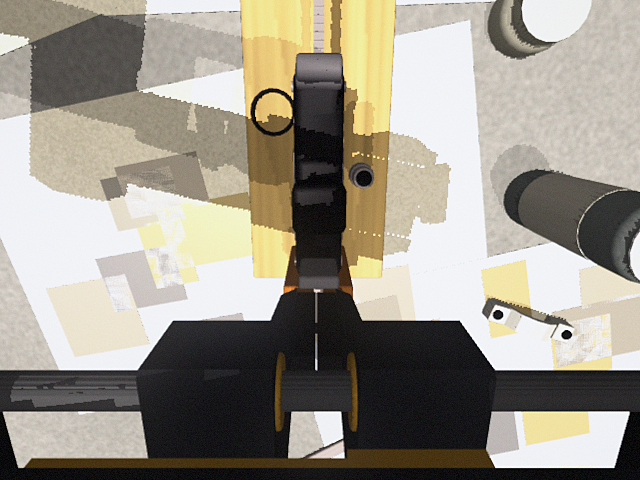

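The wrist view shows the fingers centred over the bar, the cap at about (318,215) and the tab at about (318,275), as predicted. I'll go down into the gap.

Call:
jog_arm([
  [[0,0,0.1,0,0,0],[0,0,0.17,0,0,0],[0,0,0.21,0,0,0],[0,0,0.24,0,0,0],[0,0,0.265,0,0,0],[0,0,0.265,0,0,0],[0.015,0,0.265,0,0,0],[0.025,0,0.265,0,0,0],[0.035,0,0.265,0,0,0],[0.045,0,0.265,0,0,0],[0.055,0,0.265,0,0,0],[0.065,0,0.265,0,0,0]],
])

```text
time_s: 3.35
ee_pos: [0.5159, -0.0377, 0.1948]
ee_rot: [0.752, 0.659, -0.0, 0.0]
contact_force: [-3.6, -4.5, 2.4]
opening: 0.001
gripper_force: 3.1
```

```bash
python3 -c "
from h import *
goto(-40,0,193)"
```

```text
shares [ 0.1013 -0.0009  0.0044] turn [0.0001 0.0001 0.0002] now [-80.5  -0.4] 0.19479247316451836 3.35 [-3.55928615 -4.47745817  2.43385241]
```

Call:
jog_arm([
  [[0.01,0,0,0,0,0],[0.02,0,0,0,0,0],[0.03,0,0,0,0,0],[0.04,0,0,0,0,0],[0.05,0,0,0,0,0],[0.06,0,0,0,0,0],[0.07,0,0,0,0,0],[0.08,0,0,0,0,0],[0.09,0,0,0,0,0],[0.1,0,0,0,0,0]],
])

```text
time_s: 4.35
ee_pos: [0.5211, 0.0014, 0.1947]
ee_rot: [0.752, 0.659, -0.0, 0.001]
contact_force: [-3.0, -4.6, 1.1]
opening: 0.0004
gripper_force: 2.7
```

```bash
python3 - <<'E'
from h import *
goto(-40,0,193)
im=robot.get_image("side");cv2.imwrite("pics/s2.png",cv2.resize(im[140:300,265:385],None,fx=3.6,fy=3.6,interpolation=cv2.INTER_CUBIC))
E
```

```text
shares [ 0.0027 -0.0011  0.0043] turn [0.0001 0.0005 0.0002] now [-41.1  -0.4] 0.1947286655417771 4.35 [-2.95552097 -4.59844371  1.08430189]
```

View pics/s2.png

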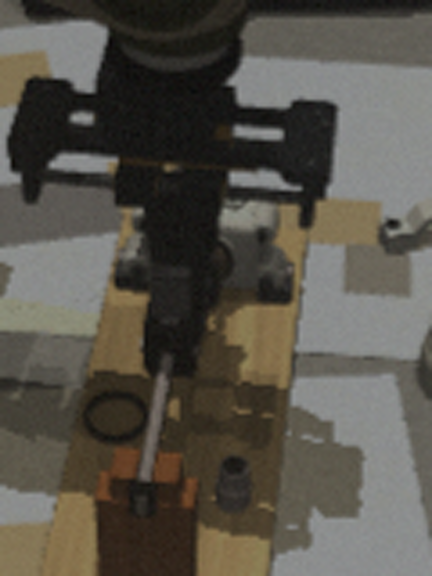

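The side view shows the head following along the bar with the fingers in the gap, and the seal and socket untouched. From here I'll go slowly.

Call:
jog_arm([
  [[0.005,0,0,0,0,0],[0.01,0,0,0,0,0],[0.015,0,0,0,0,0],[0.02,0,0,0,0,0],[0.025,0,0,0,0,0],[0.03,0,0,0,0,0]],
])

```text
time_s: 5.0
ee_pos: [0.5227, 0.0134, 0.1947]
ee_rot: [0.752, 0.659, -0.0, 0.0]
contact_force: [-3.8, -6.2, 2.5]
opening: -0.0001
gripper_force: 3.7
```

Call:
jog_arm([
  [[0.003,0,0,0,0,0],[0.006,0,0,0,0,0]],
])

```text
time_s: 5.2
ee_pos: [0.5231, 0.0158, 0.1947]
ee_rot: [0.752, 0.659, -0.0, 0.0]
contact_force: [-2.8, -4.2, 1.8]
opening: 0.0005
gripper_force: 1.9
```

Call:
jog_arm([
  [[0.003,0,0,0,0,0],[0.005,0,0,0,0,0]],
])

```text
time_s: 5.4
ee_pos: [0.5234, 0.0178, 0.1947]
ee_rot: [0.752, 0.659, -0.0, 0.0]
contact_force: [-3.4, -6.5, 2.8]
opening: 0.0011
gripper_force: 3.2
```

Call:
jog_arm([
  [[0.0025,0,0,0,0,0]],
])

```text
time_s: 5.5
ee_pos: [0.5235, 0.0187, 0.1947]
ee_rot: [0.752, 0.659, -0.0, 0.0]
contact_force: [-3.6, -6.2, 2.3]
opening: 0.0008
gripper_force: 3.3
```

Call:
jog_arm([
  [[0.0025,0,0,0,0,0]],
])

```text
time_s: 5.6
ee_pos: [0.5236, 0.0193, 0.1947]
ee_rot: [0.752, 0.659, -0.001, 0.001]
contact_force: [-5.1, -11.6, 3.0]
opening: 0.0004
gripper_force: 6.2
```

Call:
jog_arm([
  [[0.0012,0,0,0,0,0]],
])

```text
time_s: 5.7
ee_pos: [0.5236, 0.0194, 0.1947]
ee_rot: [0.752, 0.659, -0.001, 0.001]
contact_force: [-5.3, -12.9, 2.9]
opening: 0.0003
gripper_force: 6.7
```

Call:
jog_arm([
  [[0.0025,0,0,0,0,0],[0.0025,0,0,0,0,0]],
])

```text
time_s: 5.9
ee_pos: [0.5236, 0.0197, 0.1947]
ee_rot: [0.752, 0.659, -0.001, 0.001]
contact_force: [-5.8, -16.3, 3.1]
opening: 0.0002
gripper_force: 7.9
```

The head is against the piston at 17 N. I'll back off, lift out and move to in front of the trigger.

Call:
jog_arm([
  [[-0.01,0,0,0,0,0],[-0.025,0,0,0,0,0],[-0.03,0,0,0,0,0],[-0.03,0,-0.08,0,0,0],[-0.03,0,-0.2,0,0,0],[-0.03,0,-0.25,0,0,0],[0.08,0,-0.25,0,0,0],[0.2,0,-0.25,0,0,0],[0.29,0,-0.25,0,0,0],[0.31,0,-0.25,0,0,0],[0.31,0,-0.25,0,0,0]],
])

```text
time_s: 7.0
ee_pos: [0.54, 0.1453, 0.2941]
ee_rot: [0.751, 0.66, -0.0, -0.0]
contact_force: [0.0, -0.5, -0.0]
opening: 0.0005
gripper_force: 0.0
```

```bash
python3 - <<'E'
from h import *
goto(100,0,200)
im=robot.get_image("top");cv2.imwrite("pics/t2.png",cv2.resize(im[205:300,225:385],None,fx=5,fy=5,interpolation=cv2.INTER_CUBIC))
im=robot.get_image("wrist");cv2.imwrite("pics/w2.png",im)
K,M,c=cam("wrist")
for n,x,y,z in [("gripcapback",-15,0,.236),("tab",-50,0,.215),("trig",69,0,.218),("trigfront",77,0,.210)]: print(n,proj(K,M,np.append(world(x,y),z)))
E
```

```text
shares [-1.020e-02 -2.000e-04  2.352e-01] turn [-0.0001 -0.      0.001 ] now [ 1.041e+02 -1.000e-01] 0.29408462845209604 7.0 [ 0.02452217 -0.4791877  -0.03378855]
gripcapback [315.77604949 433.30187719]
tab [315.78892919 450.87040452]
trig [315.83242069 301.20732301]
trigfront [315.84475332 284.18960389]
```

View pics/w2.png

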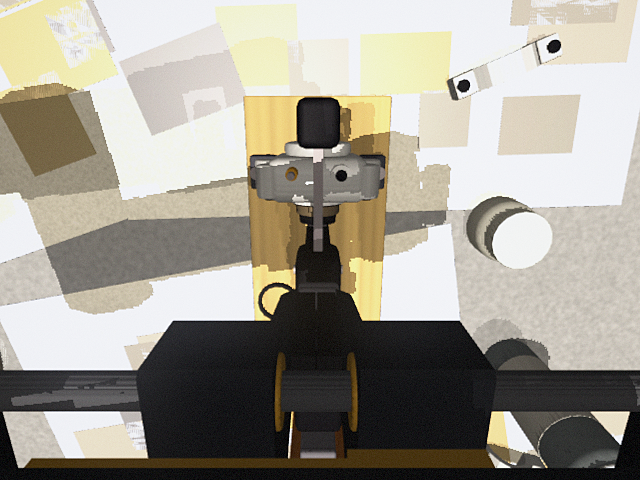

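The wrist view shows the trigger's grey bar at about (318,287), close to the predicted row 284. The pad is at the piston. I'll go down in front of the trigger.

Call:
jog_arm([
  [[0,0,0.1,0,0,0],[0,0,0.18,0,0,0],[0,0,0.22,0,0,0],[0,0,0.235,0,0,0],[0,0,0.235,0,0,0],[-0.02,0,0.235,0,0,0],[-0.04,0,0.235,0,0,0],[-0.05,0,0.235,0,0,0],[-0.06,0,0.235,0,0,0],[-0.07,0,0.235,0,0,0]],
])

```text
time_s: 8.1
ee_pos: [0.5364, 0.1162, 0.2007]
ee_rot: [0.752, 0.659, 0.0, 0.0]
contact_force: [0.5, 2.2, 0.3]
opening: 0.0004
gripper_force: 0.8
```

```bash
python3 -c "
from h import *
goto(50,0,200)"
```

```text
shares [-0.062  -0.001   0.0017] turn [ 0.0002 -0.0001  0.0002] now [74.8 -0.4] 0.20066793891860876 8.1 [0.51017828 2.2135737  0.2897108 ]
```

Call:
jog_arm([
  [[-0.006,0,0,0,0,0],[-0.012,0,0,0,0,0],[-0.018,0,0,0,0,0],[-0.024,0,0,0,0,0],[-0.03,0,0,0,0,0]],
])

```text
time_s: 8.6
ee_pos: [0.535, 0.1056, 0.2009]
ee_rot: [0.752, 0.659, 0.001, -0.0]
contact_force: [0.5, 9.3, 6.1]
opening: 0.0006
gripper_force: 4.6
```

Call:
jog_arm([
  [[-0.006,0,0,0,0,0],[-0.012,0,0,0,0,0]],
])

```text
time_s: 8.8
ee_pos: [0.5345, 0.1016, 0.2011]
ee_rot: [0.752, 0.659, 0.002, -0.001]
contact_force: [0.9, 13.1, 6.2]
opening: 0.0004
gripper_force: 6.8
```

Call:
jog_arm([
  [[-0.006,0,0,0,0,0],[-0.012,0,0,0,0,0]],
])

```text
time_s: 9.0
ee_pos: [0.5338, 0.0973, 0.201]
ee_rot: [0.752, 0.659, 0.002, -0.001]
contact_force: [1.2, 13.8, 4.2]
opening: 0.0005
gripper_force: 7.0
```

Call:
jog_arm([
  [[-0.005,0,0,0,0,0],[-0.01,0,0,0,0,0]],
])

```text
time_s: 9.2
ee_pos: [0.5333, 0.0935, 0.2007]
ee_rot: [0.752, 0.659, 0.002, -0.001]
contact_force: [3.8, 15.5, 1.9]
opening: 0.0003
gripper_force: 7.9
```

Call:
jog_arm([
  [[-0.005,0,0,0,0,0]],
])

```text
time_s: 9.3
ee_pos: [0.533, 0.0916, 0.2004]
ee_rot: [0.752, 0.66, 0.002, -0.001]
contact_force: [2.9, 16.3, -2.5]
opening: 0.0004
gripper_force: 8.3
```

Call:
jog_arm([
  [[-0.004,0,0,0,0,0]],
])

```text
time_s: 9.4
ee_pos: [0.5328, 0.0901, 0.2001]
ee_rot: [0.752, 0.659, 0.002, -0.002]
contact_force: [5.5, 17.0, -3.6]
opening: 0.0005
gripper_force: 8.6
```

Call:
jog_arm([
  [[-0.004,0,0,0,0,0]],
])

```text
time_s: 9.5
ee_pos: [0.5325, 0.0887, 0.1998]
ee_rot: [0.752, 0.66, 0.002, -0.002]
contact_force: [5.6, 17.8, -6.7]
opening: 0.0004
gripper_force: 9.1
```

Call:
jog_arm([
  [[-0.004,0,0,0,0,0]],
])

```text
time_s: 9.6
ee_pos: [0.5324, 0.0874, 0.1995]
ee_rot: [0.752, 0.66, 0.002, -0.002]
contact_force: [7.0, 22.1, -7.3]
opening: 0.0007
gripper_force: 11.9
```

Call:
jog_arm([
  [[-0.0025,0,0,0,0,0]],
])

```text
time_s: 9.7
ee_pos: [0.5323, 0.0872, 0.1995]
ee_rot: [0.752, 0.66, 0.003, -0.003]
contact_force: [6.4, 26.4, -7.5]
opening: 0.0005
gripper_force: 13.3
```

That was the end stop. I'll let the trigger return and start stroke 2.

Call:
jog_arm([
  [[0.03,0,0,0,0,0],[0.08,0,0,0,0,0],[0.13,0,0,0,0,0],[0.145,0,0,0,0,0],[0.145,0,0,0,0,0],[0.145,0,0,0,0,0]],
])

```text
time_s: 10.3
ee_pos: [0.5395, 0.1403, 0.2002]
ee_rot: [0.752, 0.659, -0.0, 0.0]
contact_force: [0.4, -0.2, 0.4]
opening: 0.0003
gripper_force: 0.0
```

Call:
jog_arm([
  [[-0.02,0,0,0,0,0],[-0.035,0,0,0,0,0],[-0.05,0,0,0,0,0],[-0.06,0,0,0,0,0],[-0.07,0,0,0,0,0],[-0.08,0,0,0,0,0],[-0.09,0,0,0,0,0],[-0.1,0,0,0,0,0],[-0.106,0,0,0,0,0],[-0.112,0,0,0,0,0]],
])

```text
time_s: 11.3
ee_pos: [0.5342, 0.0984, 0.2012]
ee_rot: [0.752, 0.659, 0.003, -0.001]
contact_force: [3.0, 15.0, 2.6]
opening: 0.0004
gripper_force: 7.7
```

Call:
jog_arm([
  [[-0.005,0,0,0,0,0],[-0.01,0,0,0,0,0]],
])

```text
time_s: 11.5
ee_pos: [0.5336, 0.0947, 0.2006]
ee_rot: [0.752, 0.659, 0.003, -0.001]
contact_force: [5.1, 15.7, -2.9]
opening: 0.0007
gripper_force: 8.5
```

Call:
jog_arm([
  [[-0.004,0,0,0,0,0]],
])

```text
time_s: 11.6
ee_pos: [0.5334, 0.0932, 0.2002]
ee_rot: [0.752, 0.659, 0.002, -0.002]
contact_force: [5.7, 17.5, -3.7]
opening: 0.0004
gripper_force: 8.9
```

Call:
jog_arm([
  [[-0.004,0,0,0,0,0]],
])

```text
time_s: 11.7
ee_pos: [0.5333, 0.0922, 0.2]
ee_rot: [0.752, 0.659, 0.003, -0.002]
contact_force: [7.6, 23.7, -4.1]
opening: 0.0005
gripper_force: 12.4
```

Call:
jog_arm([
  [[-0.004,0,0,0,0,0]],
])

```text
time_s: 11.8
ee_pos: [0.5332, 0.0918, 0.2]
ee_rot: [0.752, 0.66, 0.004, -0.003]
contact_force: [8.6, 30.5, -5.9]
opening: 0.0004
gripper_force: 15.5
```

Call:
jog_arm([
  [[0.03,0,0,0,0,0],[0.08,0,0,0,0,0],[0.13,0,0,0,0,0],[0.145,0,0,0,0,0],[0.145,0,0,0,0,0],[0.145,0,0,0,0,0]],
])

```text
time_s: 12.4
ee_pos: [0.5401, 0.1445, 0.2002]
ee_rot: [0.752, 0.659, -0.0, 0.0]
contact_force: [-0.1, -0.2, -0.4]
opening: 0.0006
gripper_force: 0.0
```

Call:
jog_arm([
  [[-0.02,0,0,0,0,0],[-0.035,0,0,0,0,0],[-0.05,0,0,0,0,0],[-0.06,0,0,0,0,0],[-0.07,0,0,0,0,0],[-0.08,0,0,0,0,0],[-0.09,0,0,0,0,0]],
])

```text
time_s: 13.1
ee_pos: [0.536, 0.1114, 0.2016]
ee_rot: [0.752, 0.659, 0.003, -0.001]
contact_force: [1.1, 15.2, 8.7]
opening: 0.0003
gripper_force: 7.7
```

Call:
jog_arm([
  [[-0.005,0,0,0,0,0],[-0.01,0,0,0,0,0]],
])

```text
time_s: 13.3
ee_pos: [0.5355, 0.1074, 0.2016]
ee_rot: [0.752, 0.659, 0.003, -0.001]
contact_force: [1.2, 13.2, 6.8]
opening: 0.0004
gripper_force: 6.9
```

Still driving; the end stop should come at y ≈ 0.097.

Call:
jog_arm([
  [[-0.006,0,0,0,0,0],[-0.012,0,0,0,0,0]],
])

```text
time_s: 13.5
ee_pos: [0.5348, 0.103, 0.2011]
ee_rot: [0.752, 0.659, 0.003, -0.001]
contact_force: [1.9, 17.5, 2.1]
opening: 0.0001
gripper_force: 8.7
```

Call:
jog_arm([
  [[-0.005,0,0,0,0,0]],
])

```text
time_s: 13.6
ee_pos: [0.5345, 0.1013, 0.2009]
ee_rot: [0.752, 0.659, 0.003, -0.001]
contact_force: [4.4, 18.9, 0.7]
opening: 0.0007
gripper_force: 9.9
```

Call:
jog_arm([
  [[-0.005,0,0,0,0,0]],
])

```text
time_s: 13.7
ee_pos: [0.5343, 0.0998, 0.2007]
ee_rot: [0.752, 0.659, 0.003, -0.002]
contact_force: [4.6, 22.2, -1.1]
opening: 0.0006
gripper_force: 11.1
```

Call:
jog_arm([
  [[-0.004,0,0,0,0,0]],
])

```text
time_s: 13.8
ee_pos: [0.5341, 0.0986, 0.2005]
ee_rot: [0.752, 0.66, 0.003, -0.002]
contact_force: [6.0, 23.1, -1.8]
opening: 0.0007
gripper_force: 12.1
```

Call:
jog_arm([
  [[-0.003,0,0,0,0,0]],
])

```text
time_s: 13.9
ee_pos: [0.534, 0.0977, 0.2003]
ee_rot: [0.752, 0.66, 0.004, -0.002]
contact_force: [7.0, 24.7, -2.6]
opening: 0.0006
gripper_force: 12.8
```

Call:
jog_arm([
  [[0.03,0,0,0,0,0],[0.08,0,0,0,0,0],[0.13,0,0,0,0,0],[0.145,0,0,0,0,0],[0.145,0,0,0,0,0],[0.145,0,0,0,0,0]],
])

```text
time_s: 14.5
ee_pos: [0.541, 0.1508, 0.2002]
ee_rot: [0.752, 0.659, -0.0, 0.0]
contact_force: [0.1, 0.7, -0.1]
opening: 0.0006
gripper_force: 0.0
```

Call:
jog_arm([
  [[-0.02,0,0,0,0,0],[-0.035,0,0,0,0,0],[-0.045,0,0,0,0,0],[-0.055,0,0,0,0,0]],
])

```text
time_s: 14.9
ee_pos: [0.5384, 0.1298, 0.2009]
ee_rot: [0.752, 0.659, 0.001, -0.0]
contact_force: [0.1, 9.6, 7.3]
opening: 0.0002
gripper_force: 4.5
```

Call:
jog_arm([
  [[-0.005,0,0,0,0,0],[-0.01,0,0,0,0,0]],
])

```text
time_s: 15.1
ee_pos: [0.5381, 0.1272, 0.2015]
ee_rot: [0.752, 0.659, 0.002, -0.0]
contact_force: [0.7, 13.1, 8.0]
opening: 0.0002
gripper_force: 6.5
```

Call:
jog_arm([
  [[-0.004,0,0,0,0,0],[-0.007,0,0,0,0,0]],
])

```text
time_s: 15.3
ee_pos: [0.5378, 0.1251, 0.2019]
ee_rot: [0.752, 0.659, 0.003, -0.001]
contact_force: [-0.0, 16.4, 10.6]
opening: 0.0009
gripper_force: 7.8
```

Call:
jog_arm([
  [[-0.004,0,0,0,0,0]],
])

```text
time_s: 15.4
ee_pos: [0.5376, 0.1239, 0.2021]
ee_rot: [0.752, 0.659, 0.003, -0.001]
contact_force: [-0.2, 17.8, 11.2]
opening: 0.0001
gripper_force: 8.7
```

Call:
jog_arm([
  [[-0.004,0,0,0,0,0],[-0.006,0,0,0,0,0]],
])

```text
time_s: 15.6
ee_pos: [0.5374, 0.122, 0.2024]
ee_rot: [0.752, 0.66, 0.004, -0.001]
contact_force: [0.4, 19.3, 12.5]
opening: 0.0002
gripper_force: 9.7
```

Call:
jog_arm([
  [[-0.004,0,0,0,0,0]],
])

```text
time_s: 15.7
ee_pos: [0.5373, 0.1207, 0.2026]
ee_rot: [0.752, 0.66, 0.004, -0.001]
contact_force: [0.1, 20.9, 13.5]
opening: 0.0003
gripper_force: 10.6
```

Call:
jog_arm([
  [[-0.004,0,0,0,0,0],[-0.006,0,0,0,0,0]],
])

```text
time_s: 15.9
ee_pos: [0.537, 0.1187, 0.2028]
ee_rot: [0.752, 0.66, 0.005, -0.001]
contact_force: [-0.1, 22.8, 14.0]
opening: 0.0001
gripper_force: 11.6
```

Call:
jog_arm([
  [[-0.004,0,0,0,0,0]],
])

```text
time_s: 16.0
ee_pos: [0.5368, 0.1174, 0.2029]
ee_rot: [0.751, 0.66, 0.005, -0.001]
contact_force: [0.4, 25.4, 14.6]
opening: 0.0009
gripper_force: 12.4
```

Call:
jog_arm([
  [[-0.003,0,0,0,0,0]],
])

```text
time_s: 16.1
ee_pos: [0.5367, 0.1164, 0.2029]
ee_rot: [0.751, 0.66, 0.005, -0.001]
contact_force: [0.3, 26.1, 15.2]
opening: 0.0007
gripper_force: 12.9
```

The trigger is stiff at about 26 N and about 0.35 rad. I'll release it, lift clear and move above the gap.

Call:
jog_arm([
  [[0.02,0,0,0,0,0],[0.06,0,0,0,0,0],[0.1,0,0,0,0,0],[0.105,0,0,0,0,0],[0.105,0,-0.1,0,0,0],[0.105,0,-0.22,0,0,0],[0.1,0,-0.25,0,0,0],[-0.02,0,-0.25,0,0,0],[-0.13,0,-0.25,0,0,0],[-0.21,0,-0.25,0,0,0],[-0.21,0,-0.25,0,0,0],[-0.21,0,-0.25,0,0,0]],
])

```text
time_s: 17.3
ee_pos: [0.5247, 0.0284, 0.3002]
ee_rot: [0.753, 0.658, -0.0, -0.0]
contact_force: [-0.6, 0.8, -0.0]
opening: -0.0001
gripper_force: 0.0
```

```bash
python3 - <<'E'
from h import *
goto(-15.5,0,300)
im=robot.get_image("wrist");cv2.imwrite("pics/w3.png",im[:330,150:490])
K,M,c=cam("wrist")
for n,x,y,z in [("gripcapfront",28,0,.236),("gripcapback",0,0,.236),("tabfront",-34.5,0,.215),("trig centre",84.5,0,.218),("housing front",94,0,.172),("pad face",105,18,.063),("caliper face",110,40,.098)]: print(n,proj(K,M,np.append(world(x,y),z))-[150,0])
E
```

```text
shares [-0.0043 -0.001   0.0006] turn [-0.0001  0.     -0.0003] now [-13.8  -0.4] 0.3002430684564866 17.3 [-0.59748095  0.79099201 -0.00982661]
gripcapfront [165.93407928 184.93930554]
gripcapback [165.91305616 234.98017691]
tabfront [165.91328337 278.02033398]
trig centre [165.99861232  75.25244745]
housing front [166.0385491   67.11308405]
pad face [146.08546841  69.41288742]
caliper face [116.78753617  57.4373314 ]
```

View pics/w3.png

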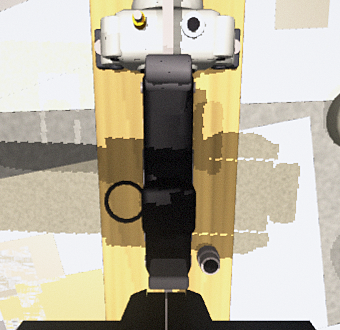

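The wrist view agrees with head ≈ 0.091: cap at about (168,210), tab at about (168,275), and the seal and socket undisturbed. I'll go down and press the release.

Call:
jog_arm([
  [[-0.004,0,0.1,0,0,0],[-0.004,0,0.18,0,0,0],[-0.004,0,0.23,0,0,0],[-0.004,0,0.26,0,0,0],[-0.004,0,0.26,0,0,0],[-0.02,0,0.26,0,0,0],[-0.03,0,0.26,0,0,0],[-0.037,0,0.26,0,0,0],[-0.044,0,0.26,0,0,0]],
])

```text
time_s: 18.25
ee_pos: [0.5228, 0.0116, 0.1973]
ee_rot: [0.752, 0.659, 0.001, 0.001]
contact_force: [0.4, 1.1, 1.0]
opening: 0.0004
gripper_force: 0.9
```

Call:
jog_arm([
  [[-0.007,0,0,0,0,0],[-0.014,0,0,0,0,0],[-0.021,0,0,0,0,0],[-0.028,0,0,0,0,0]],
])

```text
time_s: 18.65
ee_pos: [0.5211, 0.0005, 0.1965]
ee_rot: [0.752, 0.659, 0.0, 0.0]
contact_force: [0.8, 3.4, 2.7]
opening: 0.0004
gripper_force: 2.0
```

Call:
jog_arm([
  [[-0.01,0,0,0,0,0],[-0.02,0,0,0,0,0],[-0.032,0,0,0,0,0],[-0.045,0,0,0,0,0],[-0.058,0,0,0,0,0],[-0.07,0,0,0,0,0],[-0.083,0,0,0,0,0],[-0.096,0,0,0,0,0],[-0.11,0,0,0,0,0],[-0.123,0,0,0,0,0],[-0.136,0,0,0,0,0],[-0.15,0,0,0,0,0]],
])

```text
time_s: 19.85
ee_pos: [0.5132, -0.0589, 0.1965]
ee_rot: [0.752, 0.659, 0.0, -0.0]
contact_force: [1.5, 4.6, 2.3]
opening: 0.0006
gripper_force: 2.7
```

Call:
jog_arm([
  [[0.02,0,0,0,0,0],[0.04,0,0,0,0,0],[0.06,0,0,0,0,0],[0.06,0,0,0,0,0],[0.06,0,-0.1,0,0,0],[0.06,0,-0.22,0,0,0],[0.06,0,-0.27,0,0,0],[-0.06,0,-0.3,0,0,0],[-0.18,0,-0.3,0,0,0],[-0.3,0,-0.3,0,0,0],[-0.3,0,-0.3,0,0,0],[-0.3,0,-0.3,0,0,0]],
])

```text
time_s: 21.05
ee_pos: [0.4971, -0.1785, 0.316]
ee_rot: [0.753, 0.658, -0.0, -0.0]
contact_force: [0.1, 0.0, -0.0]
opening: 0.0006
gripper_force: 0.0
```

```bash
python3 - <<'E'
from h import *
goto(-107,0,300)
im=robot.get_image("top");im2=robot.get_image("wrist")
a=cv2.resize(im[205:300,225:385],None,fx=4,fy=4,interpolation=cv2.INTER_CUBIC)
b=cv2.resize(im2[:300,170:470],(160,160))
b=cv2.copyMakeBorder(cv2.resize(im2[0:330,150:490],None,fx=.5,fy=.5),0,0,0,640-170,cv2.BORDER_CONSTANT)
cv2.imwrite("pics/end.png",np.vstack([a,b]))
K,M,c=cam("top")
for n,x,z in [("piston home",107,.063),("piston+5",102,.063)]: print(n,(proj(K,M,np.append(world(x,15),z))-[225,205])*4)
E
```

```text
shares [ 0.2888 -0.0012  0.0402] turn [-0.0002 -0.0001 -0.0004] now [-222.5   -0.4] 0.3160274068584756 21.05 [ 0.08469821  0.01151131 -0.04873739]
piston home [164.66981865 180.31796145]
piston+5 [171.51448159 181.36693437]
```

View pics/end.png

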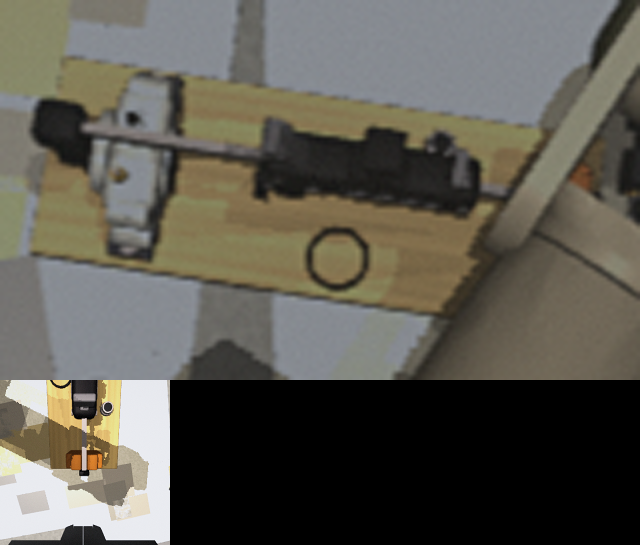

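The final views show the piston no longer standing out: the brown end once seen right of the caliper at about (188,170) is gone. The head is drawn back about 6 cm, and the seal and socket are in place. I'll hand the job in.

```bash
python3 -c "
from bench import robot
print(robot.finish_job())"
```

```text
the job is handed in; nothing more can be done
None
```

The job is handed in at about 21 s. The piston looks fully home: the trigger went stiff at about 0.35 rad (26 N along the stroke, 30 N total), and the final top view shows no piston standing out. The highest force I read on the clamp was about 32 N. The head is drawn back about 6 cm with the arm clear of the clamp, and the nearby seal and socket look undisturbed.

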